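# Slide the crucible tray under the cooling rack

### The job

Slide the long-handled tray, with the white crucible standing in it, along the bench and in under the slatted cooling rack until the far edge of its pan meets the red stop bar, straight and centred between the legs, then let go. Keep the tray down on the bench and the crucible upright in it, and let neither of them bump the underside of the rack. Leave the jar, the mould and the beaker where they stand.

Things in the scene. Friction and masses are not known exactly. Their poses are not given: they have to be found in the camera images.
- tray: Loose aluminium tray, 0.45 kg, on the bench. Origin: centre of the pan's underside, z up. Pan 140 mm (x) by 110 mm (y), 26 mm high, walls and floor 4 mm. The +x end goes in first. At the -x end a bar leads to an upright orange handle blade: centre x = -155 mm, 60 mm long (x), 14 mm thick (y), 12 to 72 mm above the bench, on a foot 20 x 30 x 12 mm. Pinch it across y, from above.
- tray_handle (a point): Point in the middle of the orange handle blade, 55 mm above the bench (tray frame: -155, 0, 55 mm); axes parallel to the tray's.
- crucible: Loose white ceramic crucible, an open cup 60 mm across the rim and 58 mm high, about 0.18 kg, standing freely on the tray's floor. Origin: centre of its underside. Its rim stands 62 mm above the bench.
- rack: Slatted steel cooling rack fixed to the bench. Origin: on the bench, mid-bay; +x is the way in, from open mouth to stop. Legs 14 mm square at x = -70 and +83, y = +-83 mm (152 mm clear between). Red stop bar at the far end, 24 mm high, near face at x = +75 mm: a tray fully home has its origin at x = +5 mm, its pan all under the deck, its handle out in front, axes as the rack's.
- deck: The rack's slatted steel top, fixed on the legs. Origin: on its underside level, 85 mm above the bench, above the rack's origin, axes as the rack's. It reaches from x = -80 to +90 mm and y = -91 to +91 mm, top 95 mm above the bench. Five slats 22 mm wide run along x with gaps of 18 mm.
- jar: Bystander: amber lidded jar, 60 mm across, 85 mm high. Origin: centre of its underside.
- mould: Bystander: dark steel casting mould with two pockets, 70 x 100 mm, 38 mm high. Origin: centre of its underside.
- beaker: Bystander: steel beaker, 72 mm across, 75 mm high. Origin: centre of its underside.
Not all that is in view belongs to the job. Leave any black or yellow look-alike of the crucible alone.

How it is judged:
By the outcome, as a careful person would: the job done as asked, in the order asked, and still so for the second after the job is handed in, with the robot touching nothing.
It also fails if it takes over 43 s, if anything falls off the work surface, if the arm or the gripper's body presses on something with over 40 N, if the wrist force passes 120 N, or if a joint passes its speed limit or range.

### The arm

A 6-joint arm with a two-finger parallel gripper is mounted at the origin on the work surface. World frame = base frame: x ahead of the robot, y to its left, z up, the work surface at z = 0. Lengths are in m, angles in rad, forces in N, time in s.
With the tool pointing down it reaches from about 0.35 to 0.95 m from the base axis. Payload 17.4 kg.
Tool frame: the origin (TCP) lies between the finger pads; the fingertips stand 25 mm ahead of it and the grasp point (between the pads) lies 6 mm ahead of it; y points along the fingers, z is the direction in which the jaws open and shut, and the axes are right-handed (so a half turn about y gives the same grasp; the last joint's range is limited). The gripper opens to 93 mm and grips with 3 to 60 N. Pads are 15 mm wide; open, the fingers measure 128 mm over their backs; the gripper's body (75 mm by 188 mm) begins 65 mm behind the grasp point.
Start: joints at [-1.192, 0.116, 1.442, -0, 1.584, -0.038], TCP at [0.273, -0.617, 0.244] pointing down, gripper open.
Joint ranges: [-2.83, 2.83], [-0.83, 2.19], [0.07, 2.5], [-1.14, 4.28], [0.01, 3], [-2.97, 2.97]. Speed limits (rad/s): [1.89, 1.89, 2.22, 3.14, 3.14, 3.14].

### API

Orientations are given as a rotation vector (axis times angle).
In Python, from plant import get_state, cams, ticket gives the robot as it stands.
- The arm moves only by the tool servo_tool, never from a script. Its argument "plan" is a list of rows, each a list of 3 entries, a list of its own where there are three numbers: the closure, from -1 (fully open) to 1 (shut), then the shift along the tool's x, y, z in cm, then the turn, a rotation vector about the tool's x, y, z in rad. A call has 1 to 12 rows; each row shifts and turns the pose as measured when the row begins, along the tool's axes as they then stand; what a row does not reach is not made up. A row lasts 1/8 s, in which the tool goes at most 62.5 mm and 10.7 degrees, less where a joint would pass 70% of its speed; a pose out of reach is approached as far as the arm can. A call with a gripper value outside its range is refused whole. The fingers move at their own pace and stop on an object; the grip force is fixed at half the most. Time passes only in rows, so rows that do not move let the fingers close. It gives the time, the measured TCP pose, the force and the opening at its end, in the units of the state.
- get_state(): the state, without advancing time (a new reading comes with each control period).
- cams.camera(name): name is "side" or "top" or "wrist"; returns a dict with "pixels" (420x560x3 uint8, red, green, blue), "range_z" (420x560 float32, m along the optical axis (not along the pixel's ray), 0 where there is no reading), "fx", "fy", "cx", "cy" (pixels), "k1" (the pictures are not rectified: a ray, as slopes to the right and down, at radius r is drawn at 1 + k1 r^2 times it, then the intrinsics apply), "extrinsics" (4x4, takes a point from world to camera coordinates); the wrist camera has in their place "mount" (4x4, takes a point from camera to tool coordinates, whose origin is the TCP and whose axes are the tool frame's). Camera axes: x right, y up, looking along -z (the intrinsics and any distortion apply to the point x, -y, -z); pixel columns grow to the right and rows downward; lengths in m; the calibration is good to about 2 mm. A picture is of the moment at which its call begins: read the wrist's pose just before it.
- ticket.hand_in(): hands the job in, once; it reports no verdict.
The state is a dict: "time_s": time; "joints": joint angles; "dq": joint speeds; "joint_torque": joint torques, N m; "position": TCP position; "tcp_rot": TCP orientation; "ft_force": force on the tool from outside, world axes, zero at the start; "torque": the same for the moment, N m; "finger_gap": opening from 0.0 (shut) to 1.0 (fully open).
Only numpy, scipy, OpenCV 4.12 (cv2) and the standard library are available. Lean on these libraries where they do the work, as an engineer would, in place of code of your own. Each camera call takes 0.05 s, during which the arm holds its last target.

## Working session

There is one attempt and no reset: what is moved stays moved. The work goes in short steps, Python scripts to look and compute and a tool call to move; the robot and the scene stay as the last step left them, time stands still between calls to the robot, and variables do not carry over. Pictures are saved under pics/ and viewed, and the job is handed in when it is done.

Besides the shell and the picture viewer there is one more tool, called after "Call:" as name(argument=value, ...) on one line, values as JSON. servo_tool: Moves the arm, as the interface text tells. Its arguments: {"type":"object","properties":{"plan":{"type":"array","items":{"type":"array"}}},"required":["plan"]}

```bash
ls; mkdir -p pics
cat > h.py <<'E'
import numpy as np,cv2
from plant import get_state,cams,ticket
def grab(n,tag):
    s=get_state(); d=cams.camera(n); d['s']=s
    cv2.imwrite(f'pics/{tag}.png',d['pixels'][:,:,::-1]); np.save(f'/tmp/{tag}.npy',d,allow_pickle=True); return d
def load(tag): return np.load(f'/tmp/{tag}.npy',allow_pickle=True).item()
def cam2world(d):
    if 'extrinsics' in d: return np.linalg.inv(np.array(d['extrinsics']))
    from scipy.spatial.transform import Rotation as R
    T=np.eye(4);T[:3,:3]=R.from_rotvec(d['s']['tcp_rot']).as_matrix();T[:3,3]=d['s']['position'];return T@np.array(d['mount'])
def rays(d,uv):
    K=np.array([[d['fx'],0,d['cx']],[0,d['fy'],d['cy']],[0,0,1.]])
    p=cv2.undistortPoints(np.array(uv,float).reshape(-1,1,2),K,np.array([d['k1'],0,0,0.])).reshape(-1,2)
    T=cam2world(d); v=np.c_[p[:,0],-p[:,1],-np.ones(len(p))]
    return T[:3,3],v@T[:3,:3].T   # unit depth
def onplane(d,uv,z):
    o,v=rays(d,uv); return o+v*((z-o[2])/v[:,2])[:,None]
def depthpts(d,uv):
    o,v=rays(d,uv); uv=np.array(uv).astype(int); return o+v*d['range_z'][uv[:,1],uv[:,0]][:,None]
E
python3 - <<'E'
from h import *
for n in['top','side','wrist']:
    d=grab(n,n+'0'); print(n,cam2world(d)[:3,3].round(3),d['fx'],d['k1'])
print(get_state())
E
```

```text
pics
top [0.407 0.07  0.786] 387.74079047565465 -0.03521448646164226
side [ 0.473 -0.714  0.565] 498.9585866001875 -0.10925608291998641
wrist [ 0.344 -0.585  0.385] 317.36172367893647 -0.07381794344171128
{'time_s': 0.15, 'joints': array([-1.19180136e+00,  1.16400073e-01,  1.44210457e+00,  1.52407023e-05,
        1.58401487e+00, -3.77878775e-02]), 'dq': array([ 7.51190316e-04, -2.08567591e-03, -2.58934230e-03, -2.37959383e-05,
        1.02206193e-03,  1.03034348e-03]), 'joint_torque': array([ 2.24089352e-03, -7.21763992e+01, -6.22948551e+01,  7.81660667e-02,
        2.25828151e-02, -1.00087864e-04]), 'position': array([ 0.273208  , -0.61709231,  0.24306289]), 'tcp_rot': array([-0.42131778,  1.99265645, -1.99079169]), 'ft_force': array([1.00094476, 0.33714012, 0.07220889]), 'torque': array([0.00968988, 0.01935583, 0.02738874]), 'finger_gap': 1.0031932919063167}
```

View pics/top0.png

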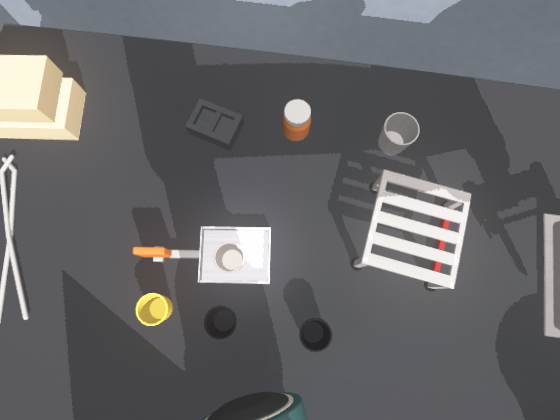

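View pics/side0.png

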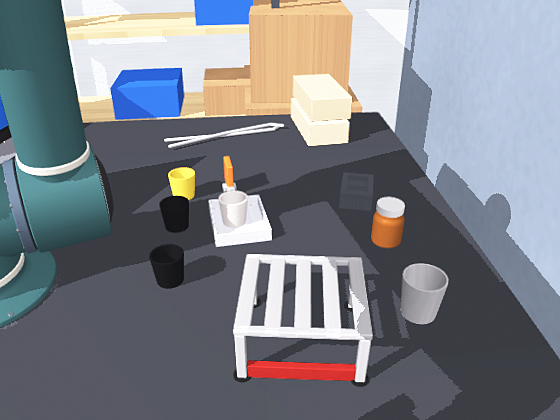

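View pics/wrist0.png

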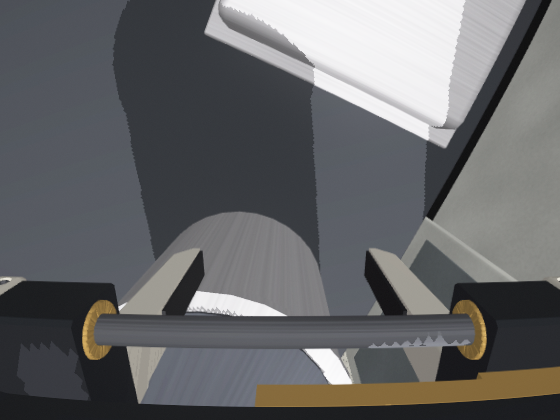

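The top view shows the tray with its orange blade at (152,252), the pan at about (235,255) and the white crucible in it at (230,258). The rack is at about (418,232) with its red stop at (442,245). The jar is at (297,120), the mould at (215,122) and the beaker at (398,133). The crucible look-alikes are yellow at (154,309) and black at (221,322) and (315,334). Only the white cup standing in the tray fits the description.

```bash
cat > m.py <<'E'
from h import *
import sys
def measure(d):
    im=d['pixels']; hsv=cv2.cvtColor(im,cv2.COLOR_RGB2HSV); H,W=im.shape[:2]
    vv,uu=np.mgrid[0:H,0:W]; uv=np.c_[uu.ravel(),vv.ravel()]
    P=depthpts(d,uv).reshape(H,W,3); ok=d['range_z']>0
    def rect(m,z,name):
        c=max(cv2.findContours(m.astype(np.uint8),cv2.RETR_EXTERNAL,cv2.CHAIN_APPROX_NONE)[0],key=cv2.contourArea).reshape(-1,2)
        w=onplane(d,c,z)[:,:2]*1000
        (cx,cy),(a,b),an=cv2.minAreaRect(w.astype(np.float32)); print(name,'c',round(cx,1),round(cy,1),'size',round(a,1),round(b,1),'ang',round(an,1),'px',c.min(0),c.max(0))
    org=(hsv[...,0]<18)&(hsv[...,1]>150)&(hsv[...,2]>120)&(P[...,2]>.06)&(P[...,2]<.08)&(P[...,0]<.45)
    rect(org,.072,'blade top')
    br=(hsv[...,1]<60)&(hsv[...,2]>90)
    pan=br&ok&(P[...,2]>.018)&(P[...,2]<.032); rect(pan,.026,'pan rim')
    rim=br&ok&(P[...,2]>.055)&(P[...,2]<.068)&(P[...,0]<.6); rect(rim,.062,'crucible rim')
    dk=ok&br&(P[...,2]>.088)&(P[...,2]<.103); dk=cv2.morphologyEx(dk.astype(np.uint8),cv2.MORPH_CLOSE,np.ones((25,25))); rect(dk,.095,'deck')
    red=((hsv[...,0]<6)|(hsv[...,0]>174))&(hsv[...,1]>150)&(P[...,0]>.5)
    w=P[red&ok]; print('red',np.median(w,0) if len(w) else None, len(w))
if __name__=='__main__': measure(load(sys.argv[1]))
E
python3 - <<'E'
from m import *
d=load('top0'); measure(d)
print(depthpts(d,[[152,252],[300,200],[418,232],[440,225]]).round(4))
im=d['pixels'][180:350,120:480]; cv2.imwrite('pics/top0z.png',cv2.resize(im,None,fx=2.2,fy=2.2,interpolation=cv2.INTER_CUBIC)[:,:,::-1])
E
```

```text
blade top c 448.2 307.1 size 0.0 16.7 ang 7.7 px [148 254] [157 254]
pan rim c 468.5 190.0 size 107.8 195.0 ang 7.6 px [171 227] [270 282]
crucible rim c 462.7 167.4 size 56.1 57.3 ang 53.1 px [213 242] [244 272]
deck c 558.2 -166.9 size 169.2 181.6 ang 81.3 px [361 170] [470 288]
red [ 0.54697963 -0.24396841  0.02334471] 78
[[ 0.4518  0.309   0.0712]
 [ 0.6043  0.0473 -0.0011]
 [ 0.5491 -0.1688  0.0962]
 [ 0.5876 -0.2434  0.0087]]
```

View pics/top0z.png

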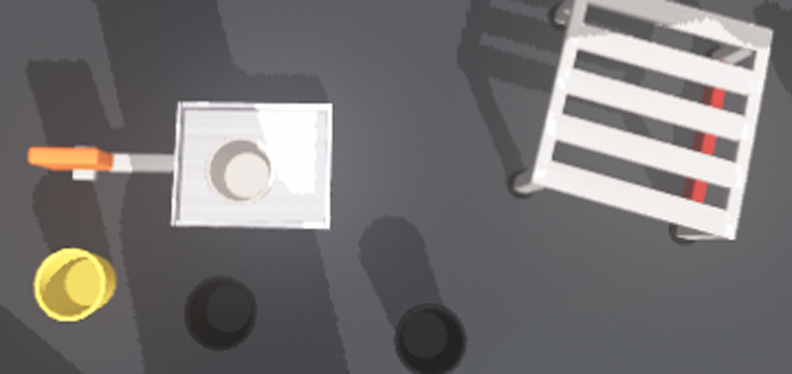

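The zoom confirms the white cup at zoom pixel (240,170), standing in the pan. Tray +x points roughly along world -y, and the rack is turned a little further. Next I'll refine the edges.

```bash
cat > m2.py <<'E'
from h import *
import sys
def quad(m,z,d,name,op=0):
    m=m.astype(np.uint8)
    if op: m=cv2.morphologyEx(m,cv2.MORPH_OPEN,np.ones((op,op)))
    c=max(cv2.findContours(m,cv2.RETR_EXTERNAL,cv2.CHAIN_APPROX_NONE)[0],key=cv2.contourArea)
    w=onplane(d,c.reshape(-1,2),z)[:,:2]*1000
    (cx,cy),_,_=r=cv2.minAreaRect(w.astype(np.float32)); b=cv2.boxPoints(r)
    # fit each side with robust line through contour points nearest that side
    out=[]
    for i in range(4):
        p,q=b[i],b[(i+1)%4]; t=(q-p)/np.linalg.norm(q-p); n=np.array([-t[1],t[0]])
        s=(w-p)@t; L=np.linalg.norm(q-p); k=(abs((w-p)@n)<5)&(s>.1*L)&(s<.9*L)
        if k.sum()<6: print(name,'side',i,'few');continue
        l=cv2.fitLine(w[k].astype(np.float32),cv2.DIST_HUBER,0,.01,.01).ravel()
        a=np.degrees(np.arctan2(l[1],l[0])); out.append((round(L),round(float(a)%180,2),l[2:].round(1)))
    print(name,'rect c',np.round([cx,cy],1),'size',np.round(r[1],1),'sides',out)
    return r
def prep(d):
    im=d['pixels']; hsv=cv2.cvtColor(im,cv2.COLOR_RGB2HSV); H,W=im.shape[:2]
    vv,uu=np.mgrid[0:H,0:W]; P=depthpts(d,np.c_[uu.ravel(),vv.ravel()]).reshape(H,W,3); P[d['range_z']<=0]=np.nan
    return hsv,P
E
python3 - <<'E'
from m2 import *
d=load('top0'); hsv,P=prep(d)
vv,uu=np.mgrid[0:420,0:560]
br=(hsv[...,1]<70)&(hsv[...,2]>100)
reg=(uu>195)&(uu<280)&(vv>215)&(vv<295)
quad(br&reg,.026,d,'pan',0)
org=(hsv[...,0]<25)&(hsv[...,1]>130)&(hsv[...,2]>90)&(uu<175)&(uu>125)&(vv>235)&(vv<270)
print(org.sum(), np.percentile(P[org][:,2],[5,25,50,75,95]))
quad(org,.072,d,'blade all')
quad(org&(P[...,2]>.066),.072,d,'blade top')
z=P[...,2]; dk=(z>.089)&(z<.103)&(uu>350)&(uu<480)&(vv>160)&(vv<300)&(hsv[...,2]>60)
m=cv2.morphologyEx(dk.astype(np.uint8),cv2.MORPH_CLOSE,np.ones((21,21)))
quad(m,.095,d,'deck')
c=cv2.imwrite('pics/dk.png',np.hstack([dk*255,org*255])[150:310])
red=((hsv[...,0]<6)|(hsv[...,0]>174))&(hsv[...,1]>130)&(uu>420)
p=onplane(d,np.argwhere(red)[:,::-1],.024)[:,:2]*1000
l=cv2.fitLine(p.astype(np.float32),cv2.DIST_HUBER,0,.01,.01).ravel();print('red',l,np.degrees(np.arctan2(l[1],l[0])))
E
```

```text
pan rect c [472.9 156.7] size [152.8 163.2] sides [(163, 79.77, array([405.6,  88.1], dtype=float32)), (153, 7.52, array([477.8,  75.1], dtype=float32)), (163, 104.79, array([555.7, 109.1], dtype=float32)), (153, 9.72, array([445.9, 232.5], dtype=float32))]
351 [0.02052799 0.04806925 0.07070503 0.07199106 0.07332557]
blade all rect c [451.6 309.9] size [18.5 69.9] sides [(70, 97.73, array([444.3, 308.2], dtype=float32)), (18, 23.11, array([456.4, 276.2], dtype=float32)), (70, 97.7, array([460. , 316.9], dtype=float32)), (18, 23.27, array([448.4, 343.6], dtype=float32))]
blade top rect c [453.6 315.8] size [13.  58.4] sides [(58, 97.73, array([449.2, 313.9], dtype=float32)), (13, 4.71, array([457.1, 287.4], dtype=float32)), (58, 97.7, array([460.2, 315.2], dtype=float32)), (13, 27.46, array([449.3, 343.6], dtype=float32))]
deck rect c [ 558.4 -167.1] size [169.  181.3] sides [(181, 171.38, array([ 544.5, -249.4], dtype=float32)), (169, 81.64, array([ 646.7, -180.5], dtype=float32)), (181, 171.41, array([570.5, -84.6], dtype=float32)), (169, 81.27, array([ 469.8, -152.8], dtype=float32))]
red [ 9.8901218e-01 -1.4783403e-01  5.4126801e+02 -2.4149390e+02] -8.501426[ WARN:0@0.685] global loadsave.cpp:1063 imwrite_ Unsupported depth image for selected encoder is fallbacked to CV_8U.
```

View pics/dk.png

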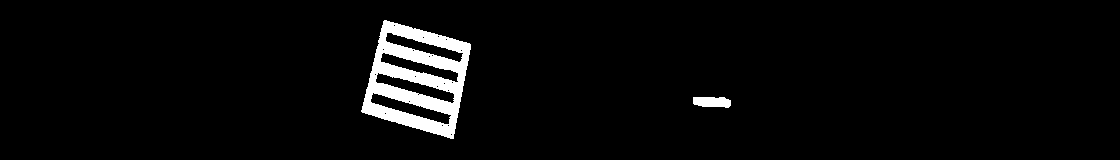

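Run:
```python
from m2 import *
d=load('top0'); hsv,P=prep(d)
vv,uu=np.mgrid[0:420,0:560]; z=P[...,2]
reg=(uu>195)&(uu<280)&(vv>220)&(vv<295)
m=(reg&(z>.019)&(z<.075)); m=cv2.morphologyEx(m.astype(np.uint8),cv2.MORPH_CLOSE,np.ones((5,5)))
n,l,s,c=cv2.connectedComponentsWithStats(m); print(s[1:])
m=cv2.morphologyEx(m,cv2.MORPH_OPEN,np.ones((15,15)))
quad(m,.026,d,'pan')
print(np.array([453.6,315.8])+155*np.array([np.cos(np.radians(-82.3)),np.sin(np.radians(-82.3))]))
d=load('side0'); hsv,P=prep(d);z=P[...,2]
org=(hsv[...,0]<25)&(hsv[...,1]>130)&(hsv[...,2]>90)&(uu if 0 else np.mgrid[0:420,0:560][1]<240)&(np.mgrid[0:420,0:560][1]>215)
q=P[org&(z>.03)]; print('side blade',np.nanmedian(q,0),np.nanpercentile(q,[2,98],axis=0))
vv,uu=np.mgrid[0:420,0:560]
dk=(z>.089)&(z<.1)&(uu>230)&(uu<380)&(vv>250)&(vv<340); quad(cv2.morphologyEx(dk.astype(np.uint8),cv2.MORPH_CLOSE,np.ones((25,25))),.095,d,'deck side')
```

```text
[[196 227  75  56 604]
 [213 242  32  31 414]]Traceback (most recent call last):
  File "<stdin>", line 8, in <module>
  File "m2.py", line 6, in quad
    c=max(cv2.findContours(m,cv2.RETR_EXTERNAL,cv2.CHAIN_APPROX_NONE)[0],key=cv2.contourArea)
ValueError: max() iterable argument is empty
```

Run:
```python
from m2 import *
d=load('top0'); hsv,P=prep(d)
vv,uu=np.mgrid[0:420,0:560]; z=P[...,2]
reg=(uu>195)&(uu<280)&(vv>220)&(vv<295)
m=(reg&(z>.019)&(z<.03)).astype(np.uint8)
cs=max(cv2.findContours(m,cv2.RETR_EXTERNAL,cv2.CHAIN_APPROX_NONE)[0],key=cv2.contourArea)
f=np.zeros_like(m); cv2.drawContours(f,[cs],-1,1,-1); f=cv2.morphologyEx(f,cv2.MORPH_OPEN,np.ones((15,15)))
quad(f,.026,d,'pan')
print(np.array([453.6,315.8])+155*np.array([np.cos(np.radians(-82.3)),np.sin(np.radians(-82.3))]))
d=load('side0'); hsv,P=prep(d);z=P[...,2]
org=(hsv[...,0]<25)&(hsv[...,1]>130)&(hsv[...,2]>90)&(uu<240)&(uu>215)
q=P[org&(z>.03)]; print('side blade',np.nanmedian(q,0),np.nanpercentile(q,[2,98],axis=0))
dk=(z>.089)&(z<.1)&(uu>230)&(uu<380)&(vv>250)&(vv<340); quad(cv2.morphologyEx(dk.astype(np.uint8),cv2.MORPH_CLOSE,np.ones((25,25))),.095,d,'deck side')
```

```text
pan rect c [472.1 163. ] size [107.8 140.6] sides [(141, 96.4, array([419., 159.], dtype=float32)), (108, 6.0, array([477.2,  93.9], dtype=float32)), (141, 96.2, array([525.8, 158.8], dtype=float32)), (108, 6.59, array([462.5, 231.4], dtype=float32))]
[474.36785874 162.19760404]
side blade [0.45577216 0.28840055 0.06048938] [[0.44600811 0.28216587 0.03162197]
 [0.46441709 0.33955378 0.07228961]]
deck side rect c [ 559.4 -173.8] size [176.2 181.4] sides [(181, 171.38, array([ 545.9, -259.8], dtype=float32)), (176, 81.91, array([ 647.9, -190.2], dtype=float32)), (181, 172.41, array([561.9, -87.5], dtype=float32)), (176, 81.43, array([ 470.2, -165. ], dtype=float32))]
```

```bash
cat >> h.py <<'E'
from scipy.spatial.transform import Rotation as R
def tool(s): return R.from_rotvec(s['tcp_rot']).as_matrix()
def delta(s,pos,yaw):
    """target TCP pos; tool y down; tool z (jaw) at angle yaw deg (mod 180) in world. prints shift cm tool axes, rotvec tool"""
    M=tool(s); best=None
    for a in(yaw,yaw+180):
        a=np.radians(a); z=np.array([np.cos(a),np.sin(a),0]); y=np.array([0,0,-1.]); T=np.c_[np.cross(y,z),y,z]
        r=R.from_matrix(M.T@T).as_rotvec()
        if best is None or np.linalg.norm(r)<np.linalg.norm(best): best=r
    return (M.T@(np.array(pos)-s['position'])*100).round(2),best.round(3),np.linalg.norm(M.T@(np.array(pos)-s['position']))
E
python3 - <<'E'
from h import *
d=load('top0')
for n,uv,z in [('jarlid',(297,112),.085),('jarbase',(296,135),0),('mould',(215,122),.038),('beaker rim',(401,130),.075),('blk1 rim',(221,322),.058),('blk2',(315,334),.058),('yel',(154,309),.058)]:
    print(n,onplane(d,[uv],z).round(3), depthpts(d,[uv]).round(3))
s=get_state(); print(tool(s).round(3)); print(delta(s,[.4544,.3164,.16],6.3),delta(s,[.4544,.3164,.061],6.3))
E
```

```text
jarlid [[0.758 0.077 0.085]] [[0.759 0.077 0.085]]
jarbase [[0.747 0.073 0.   ]] [[0.732 0.073 0.036]]
mould [[0.737 0.244 0.038]] [[0.738 0.244 0.037]]
beaker rim [[ 0.753 -0.132  0.075]] [[ 0.78  -0.147  0.02 ]]
blk1 rim [[0.344 0.164 0.058]] [[0.34  0.171 0.005]]
blk2 [[ 0.346 -0.008  0.058]] [[ 0.341 -0.014  0.002]]
yel [[0.35  0.289 0.058]] [[0.346 0.305 0.006]]
[[-0.914 -0.     0.405]
 [-0.405  0.001 -0.914]
 [-0.    -1.    -0.001]]
(array([-54.36,   8.38, -78.02]), array([ 1.000e-03, -1.264e+00, -1.000e-03]), np.float64(0.9545354226702377)) (array([-54.36,  18.28, -78.01]), array([ 1.000e-03, -1.264e+00, -1.000e-03]), np.float64(0.968186616924924))
```

```bash
cat >> h.py <<'E'
def rows(s,waypoints):
    """waypoints: list of (pos,yaw,n). prints tool rows assuming exact tracking"""
    M=tool(s);p=np.array(s['position'])
    for pos,yaw,n in waypoints:
        ss=dict(s);ss['position']=p;ss['tcp_rot']=R.from_matrix(M).as_rotvec()
        _,r,_=delta(ss,pos,yaw); dp=(np.array(pos)-p)/n; dr=R.from_rotvec(r/n).as_matrix()
        for i in range(n):
            print((M.T@dp*100).round(2).tolist(),(r/n).round(3).tolist()); p=p+dp;M=M@dr
E
python3 - <<'E'
from h import *
rows(get_state(),[([.4544,.3164,.2],6.3,17)])
E
```

```text
[-3.2, 0.26, -4.59] [0.0, -0.074, -0.0]
[-3.53, 0.26, -4.34] [0.0, -0.074, -0.0]
[-3.84, 0.26, -4.06] [0.0, -0.074, -0.0]
[-4.13, 0.26, -3.77] [0.0, -0.074, -0.0]
[-4.4, 0.26, -3.45] [0.0, -0.074, -0.0]
[-4.65, 0.26, -3.11] [0.0, -0.074, -0.0]
[-4.86, 0.25, -2.76] [0.0, -0.074, -0.0]
[-5.06, 0.25, -2.39] [0.0, -0.074, -0.0]
[-5.22, 0.25, -2.01] [0.0, -0.074, -0.0]
[-5.36, 0.25, -1.62] [0.0, -0.074, -0.0]
[-5.46, 0.25, -1.21] [0.0, -0.074, -0.0]
[-5.54, 0.25, -0.8] [0.0, -0.074, -0.0]
[-5.58, 0.25, -0.39] [0.0, -0.074, -0.0]
[-5.59, 0.25, 0.02] [0.0, -0.074, -0.0]
[-5.58, 0.25, 0.44] [0.0, -0.074, -0.0]
[-5.53, 0.25, 0.85] [0.0, -0.074, -0.0]
[-5.45, 0.25, 1.26] [0.0, -0.074, -0.0]
```

Call:
servo_tool(plan=[[0, [-3.2, 0.2, -4.6], [0, -0.074, 0]], [0, [-3.5, 0.2, -4.3], [0, -0.074, 0]], [0, [-3.8, 0.2, -4.1], [0, -0.074, 0]], [0, [-4.1, 0.2, -3.8], [0, -0.074, 0]], [0, [-4.4, 0.2, -3.5], [0, -0.074, 0]], [0, [-4.6, 0.2, -3.1], [0, -0.074, 0]], [0, [-4.9, 0.2, -2.8], [0, -0.074, 0]], [0, [-5.1, 0.2, -2.4], [0, -0.074, 0]], [0, [-5.2, 0.2, -2.0], [0, -0.074, 0]], [0, [-5.4, 0.2, -1.6], [0, -0.074, 0]]])

```text
time_s: 1.4
position: [0.3743, -0.0524, 0.2209]
tcp_rot: [-0.992, 1.497, -1.492]
ft_force: [0.9, -0.6, 0.8]
finger_gap: 0.5
```

Run:
```python
from h import *
s=get_state();print(s['time_s'],s['position'],s['finger_gap'])
rows(s,[([.4544,.3164,.17],6.3,10)])
```

```text
1.4 [ 0.37431582 -0.05243059  0.22088005] 0.49955590442550735
[-3.71, 0.52, -0.69] [0.0, -0.051, -0.0]
[-3.74, 0.52, -0.5] [0.0, -0.051, -0.0]
[-3.76, 0.52, -0.31] [0.0, -0.051, -0.0]
[-3.77, 0.52, -0.12] [0.0, -0.051, -0.0]
[-3.77, 0.52, 0.07] [0.0, -0.051, -0.0]
[-3.76, 0.52, 0.26] [0.0, -0.051, -0.0]
[-3.75, 0.51, 0.46] [0.0, -0.051, -0.0]
[-3.72, 0.51, 0.64] [0.0, -0.051, -0.0]
[-3.68, 0.51, 0.83] [0.0, -0.051, -0.0]
[-3.63, 0.51, 1.02] [0.0, -0.051, -0.0]
```

Call:
servo_tool(plan=[[0, [-3.7, 0.5, -0.7], [0, -0.051, 0]], [0, [-3.7, 0.5, -0.5], [0, -0.051, 0]], [0, [-3.8, 0.5, -0.3], [0, -0.051, 0]], [0, [-3.8, 0.5, -0.1], [0, -0.051, 0]], [0, [-3.8, 0.5, 0.1], [0, -0.051, 0]], [0, [-3.8, 0.5, 0.3], [0, -0.051, 0]], [0, [-3.7, 0.5, 0.5], [0, -0.051, 0]], [0, [-3.7, 0.5, 0.6], [0, -0.051, 0]], [0, [-3.7, 0.5, 0.8], [0, -0.051, 0]], [0, [-3.6, 0.5, 1.0], [0, -0.051, 0]], [0, [0, 0, 0], [0, 0, 0]]])

```text
time_s: 2.78
position: [0.4496, 0.3337, 0.1695]
tcp_rot: [-1.268, 1.108, -1.106]
ft_force: [-0.6, -1.5, -1.3]
finger_gap: 0.5
```

Run:
```python
from h import *
d=grab('wrist','w1');s=get_state();print(tool(s).round(3),delta(s,[.4544,.3164,.061],6.3))
```

```text
[[ 0.136  0.002  0.991]
 [-0.991  0.003  0.136]
 [-0.002 -1.     0.002]] (array([ 1.71, 10.87,  0.24]), array([-0.002,  0.026, -0.002]), np.float64(0.11009226177939647))
```

View pics/w1.png

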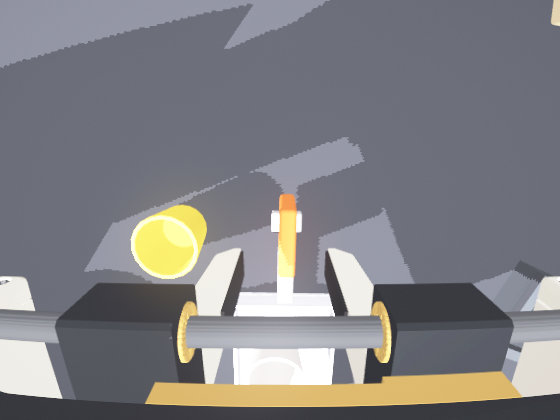

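The wrist view shows the blade at (287,235) between the fingers, with the yellow cup clear at (170,240). I'll check the blade from here.

Run:
```python
from m2 import *
d=load('w1'); hsv,P=prep(d); vv,uu=np.mgrid[0:420,0:560]
org=(hsv[...,0]<20)&(hsv[...,1]>130)&(hsv[...,2]>90)&(uu>260)&(uu<310)&(vv<290)&(vv>180)
q=P[org];print(np.nanpercentile(q,[2,50,98],axis=0).round(4))
quad(org&(P[...,2]>.066),.072,d,'blade top')
```

```text
[[0.4447 0.2881 0.0008]
 [0.4509 0.3455 0.0538]
 [0.4679 0.3463 0.0728]]
blade top side 1 few
blade top side 2 few
blade top rect c [451.9 334.8] size [11.9 25.4] sides [(25, 97.66, array([446.5, 333.7], dtype=float32)), (12, 0.3, array([450.6, 346.6], dtype=float32))]
```

Call:
servo_tool(plan=[[0, [0.9, 1.6, 0.1], [0, 0.01, 0]], [0, [0.8, 2, 0.1], [0, 0.01, 0]], [0, [0, 2.2, 0], [0, 0, 0]], [0, [0, 2.2, 0], [0, 0, 0]], [0, [0, 1.6, 0], [0, 0, 0]], [0, [0, 1.0, 0], [0, 0, 0]], [0, [0, 0, 0], [0, 0, 0]]])

```text
time_s: 3.7
position: [0.4536, 0.3086, 0.0554]
tcp_rot: [-1.256, 1.131, -1.13]
ft_force: [-0.3, -0.9, 0.2]
finger_gap: 0.502
```

Run:
```python
from h import *
s=get_state();print(delta(s,[.4544,.3164,.061],6.8))
```

```text
(array([-0.77, -0.56,  0.16]), array([-0.001, -0.012, -0.001]), np.float64(0.009632487372568669))
```

Call:
servo_tool(plan=[[0, [-0.7, -0.5, 0.1], [0, -0.005, 0]], [0, [0, 0, 0], [0, 0, 0]], [1, [0, 0, 0], [0, 0, 0]], [1, [0, 0, 0], [0, 0, 0]], [1, [0, 0, 0], [0, 0, 0]], [1, [0, 0, 0], [0, 0, 0]], [1, [0, 0, 0], [0, 0, 0]], [1, [0, 0, 0], [0, 0, 0]]])

```text
time_s: 4.7
position: [0.4548, 0.3169, 0.0631]
tcp_rot: [-1.255, 1.125, -1.126]
ft_force: [0.0, 0.5, 0.2]
finger_gap: 0.152
```

```bash
cat > m3.py <<'E'
from m2 import *
def traymeas(d,reg):
    hsv,P=prep(d); z=P[...,2]
    u0,u1,v0,v1=reg; vv,uu=np.mgrid[0:420,0:560]
    m=((uu>u0)&(uu<u1)&(vv>v0)&(vv<v1)&(z>.017)&(z<.032)).astype(np.uint8)
    cs=max(cv2.findContours(m,cv2.RETR_EXTERNAL,cv2.CHAIN_APPROX_NONE)[0],key=cv2.contourArea)
    f=np.zeros_like(m); cv2.drawContours(f,[cs],-1,1,-1); f=cv2.morphologyEx(f,cv2.MORPH_OPEN,np.ones((15,15)))
    quad(f,.026,d,'pan')
E
python3 - <<'E'
from m3 import *
s=get_state();print(delta(s,[.4544,.3164,.061],6.8),tool(s).round(3))
d=grab('top','t1'); traymeas(d,(180,290,210,300))
E
```

```text
(array([ 0.05,  0.21, -0.04]), array([-0.004, -0.007, -0.003]), np.float64(0.0021838706402646586)) [[ 0.112  0.003  0.994]
 [-0.994  0.003  0.112]
 [-0.003 -1.     0.004]]
pan rect c [472.1 163. ] size [107.8 140.6] sides [(141, 96.4, array([419., 159.], dtype=float32)), (108, 5.83, array([480.9,  94.2], dtype=float32)), (141, 96.2, array([525.8, 158.8], dtype=float32)), (108, 6.61, array([472.7, 232.5], dtype=float32))]
```

View pics/t1.png

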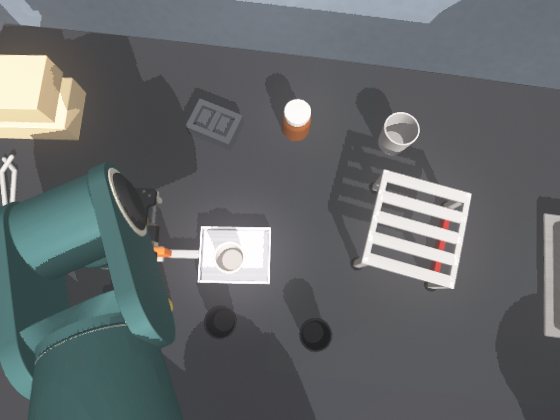

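Run:
```python
from h import *
s=get_state(); rows(s,[([.6115,.184,.0625],-8.6,20)])
```

```text
[0.75, 0.0, 0.7] [-0.0, 0.013, -0.0]
[0.74, 0.0, 0.71] [-0.0, 0.013, -0.0]
[0.73, 0.0, 0.72] [-0.0, 0.013, -0.0]
[0.72, 0.0, 0.73] [-0.0, 0.013, -0.0]
[0.71, 0.0, 0.74] [-0.0, 0.013, -0.0]
[0.7, 0.0, 0.75] [-0.0, 0.013, -0.0]
[0.69, 0.0, 0.76] [-0.0, 0.013, -0.0]
[0.68, 0.0, 0.77] [-0.0, 0.013, -0.0]
[0.67, 0.0, 0.78] [-0.0, 0.013, -0.0]
[0.66, 0.0, 0.79] [-0.0, 0.013, -0.0]
[0.65, 0.0, 0.8] [-0.0, 0.013, -0.0]
[0.64, 0.0, 0.8] [-0.0, 0.013, -0.0]
[0.63, 0.0, 0.81] [-0.0, 0.013, -0.0]
[0.62, 0.0, 0.82] [-0.0, 0.013, -0.0]
[0.61, 0.0, 0.83] [-0.0, 0.013, -0.0]
[0.6, 0.0, 0.84] [-0.0, 0.013, -0.0]
[0.58, 0.0, 0.84] [-0.0, 0.013, -0.0]
[0.57, 0.0, 0.85] [-0.0, 0.013, -0.0]
[0.56, 0.0, 0.86] [-0.0, 0.013, -0.0]
[0.55, 0.0, 0.87] [-0.0, 0.013, -0.0]
```

Call:
servo_tool(plan=[[1, [0.3, 0, 0.3], [0, 0.005, 0]], [1, [0.5, 0, 0.5], [0, 0.01, 0]], [1, [0.7, 0, 0.7], [0, 0.013, 0]], [1, [0.7, 0, 0.7], [0, 0.013, 0]], [1, [0.7, 0, 0.7], [0, 0.013, 0]], [1, [0.7, 0, 0.7], [0, 0.013, 0]], [1, [0.7, 0, 0.8], [0, 0.013, 0]], [1, [0.7, 0, 0.8], [0, 0.013, 0]]])

```text
time_s: 5.75
position: [0.5134, 0.2677, 0.063]
tcp_rot: [-1.21, 1.201, -1.199]
ft_force: [-2.7, 3.5, 2.2]
finger_gap: 0.146
```

Run:
```python
from h import *
s=get_state(); print(s['torque'],tool(s).round(3));rows(s,[([.6115,.184,.0625],-8.6,1)])
```

```text
[ 0.42023735  0.53231571 -0.37578278] [[ 0.012  0.002  1.   ]
 [-1.     0.004  0.012]
 [-0.004 -1.     0.002]]
[8.48, 0.04, 9.71] [-0.002, 0.162, -0.004]
```

Call:
servo_tool(plan=[[1, [0.8, 0, 0.8], [0, 0.014, 0]], [1, [0.8, 0, 0.8], [0, 0.014, 0]], [1, [0.8, 0, 0.8], [0, 0.014, 0]], [1, [0.7, 0, 0.9], [0, 0.014, 0]], [1, [0.7, 0, 0.9], [0, 0.014, 0]], [1, [0.7, 0, 0.9], [0, 0.014, 0]], [1, [0.7, 0, 0.9], [0, 0.014, 0]], [1, [0.6, 0, 0.9], [0, 0.014, 0]], [1, [0.5, 0, 0.8], [0, 0.01, 0]], [1, [0.3, 0, 0.5], [0, 0.005, 0]], [1, [0, 0, 0], [0, 0, 0]]])

```text
time_s: 7.12
position: [0.5983, 0.1916, 0.063]
tcp_rot: [-1.143, 1.301, -1.299]
ft_force: [-2.4, -0.3, 4.0]
finger_gap: 0.147
```

Run:
```python
from m3 import *
s=get_state(); T=tool(s);print(s['torque'],T.round(3));rows(s,[([.6115,.184,.0625],-8.6,1)])
d=grab('top','t2');print('pred pan',(s['position']+.155*T[:,0]).round(4)); traymeas(d,(250,370,130,260))
d=grab('side','s2')
```

```text
[-0.11801727  0.35578506 -0.41932646] [[-0.125  0.002  0.992]
 [-0.992  0.003 -0.125]
 [-0.004 -1.     0.002]]
[0.59, 0.05, 1.41] [-0.002, 0.025, -0.004]
pred pan [0.5789 0.0378 0.0624]Traceback (most recent call last):
  File "<stdin>", line 3, in <module>
  File "m3.py", line 8, in traymeas
    quad(f,.026,d,'pan')
    ~~~~^^^^^^^^^^^^^^^^
  File "m2.py", line 6, in quad
    c=max(cv2.findContours(m,cv2.RETR_EXTERNAL,cv2.CHAIN_APPROX_NONE)[0],key=cv2.contourArea)
ValueError: max() iterable argument is empty
```

View pics/t2.png

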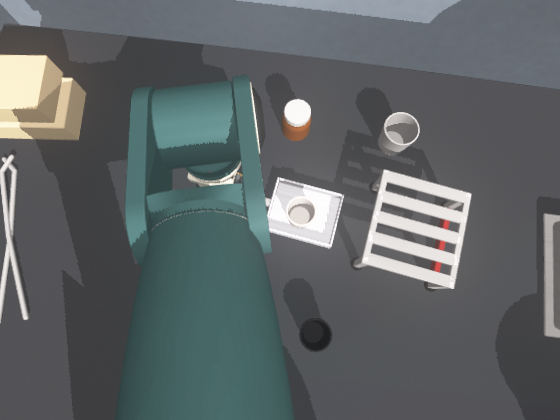

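Run:
```python
from m3 import *
d=load('t2'); hsv,P=prep(d); z=P[...,2]
im=d['pixels'][160:290,250:480]; cv2.imwrite('pics/t2z.png',cv2.resize(im,None,fx=3.4,fy=3.4,interpolation=cv2.INTER_CUBIC)[:,:,::-1])
m=((z>.017)&(z<.032)); m[:,:255]=0;m[:,360:]=0;m[:165]=0;m[260:]=0
cv2.imwrite('pics/t2m.png',cv2.resize((m*255).astype(np.uint8)[160:290,250:480],None,fx=3,fy=3,interpolation=0))
```

```text
(no output)
```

View pics/t2z.png

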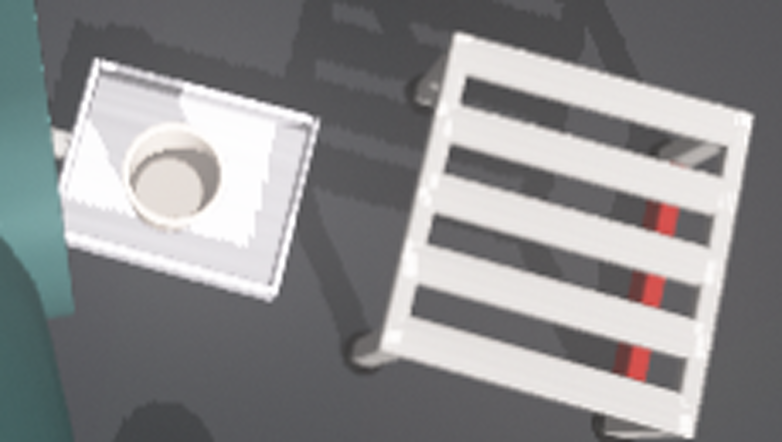

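View pics/t2m.png

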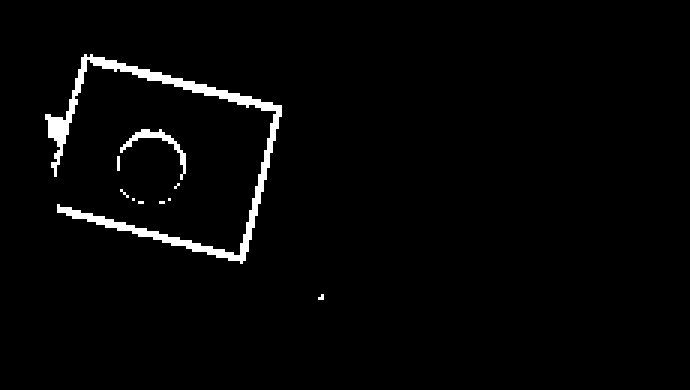

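The enlargement shows the pan nearly parallel to the slats, with the crucible upright at zoom pixel (172,178). Next I'll measure it from the convex hull.

```bash
cat > m3.py <<'E'
from m2 import *
def traymeas(d,reg,op=15):
    hsv,P=prep(d); z=P[...,2]
    u0,u1,v0,v1=reg; vv,uu=np.mgrid[0:420,0:560]
    m=((uu>u0)&(uu<u1)&(vv>v0)&(vv<v1)&(z>.017)&(z<.032)).astype(np.uint8)
    n,l,s,c=cv2.connectedComponentsWithStats(m,connectivity=8); m[~np.isin(l,np.where(s[:,4]>30)[0])]=0
    h=cv2.convexHull(np.argwhere(m)[:,::-1].astype(np.int32)); f=np.zeros_like(m); cv2.drawContours(f,[h],-1,1,-1)
    f=cv2.morphologyEx(f,cv2.MORPH_OPEN,np.ones((op,op))); quad(f,.026,d,'pan')
E
python3 - <<'E'
from m3 import *
d=load('t2'); traymeas(d,(270,360,165,260))
d=grab('side','s2')
E
```

```text
pan rect c [574.5  38. ] size [141.1 112.9] sides [(113, 172.74, array([563.9, -30.7], dtype=float32)), (141, 82.47, array([628.8,  26.7], dtype=float32)), (113, 174.57, array([601.3, 104. ], dtype=float32)), (141, 82.38, array([519.6,  44.3], dtype=float32))]
```

View pics/s2.png

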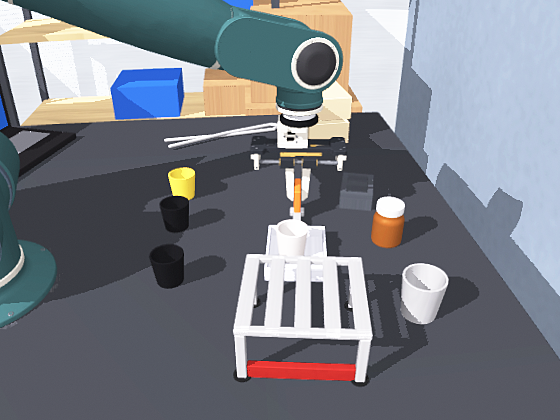

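Call:
servo_tool(plan=[[1, [0, 0, 0.3], [0, 0.004, 0]], [1, [0.1, 0, 0.5], [0, 0.006, 0]], [1, [0.3, 0, 0.5], [0, 0.006, 0]], [1, [0.6, 0, 0.4], [0, 0.002, 0]], [1, [0.5, 0, 0], [0, 0, 0]], [1, [0.3, 0, 0], [0, 0, 0]], [1, [0, 0, 0], [0, 0, 0]]])

```text
time_s: 8.1
position: [0.613, 0.1711, 0.063]
tcp_rot: [-1.133, 1.314, -1.312]
ft_force: [-0.3, 1.6, 0.7]
finger_gap: 0.148
```

```bash
cat > rel.py <<'E'
from m3 import *
import sys
def go(tag,reg):
    s=get_state(); T=tool(s);print(s['ft_force'].round(1),T[:,0].round(4),'yaw',np.degrees(np.arctan2(T[1,0],T[0,0])).round(2))
    u=np.array([-.1495,-.9888]);v=np.array([.9888,-.1495]);o=np.array([558.4,-167.1])
    q=s['position'][:2]*1000-o;print('tcp rel home: along',(q@u+155).round(1),'lat',(q@v).round(1))
    d=grab('top',tag); traymeas(d,reg)
    im=d['pixels'][140:310,230:500]; cv2.imwrite(f'pics/{tag}z.png',cv2.resize(im,None,fx=2.9,fy=2.9,interpolation=cv2.INTER_CUBIC)[:,:,::-1])
E
python3 - <<'E'
from rel import *
go('t3',(270,365,165,270))
E
```

```text
[-0.3  1.6  0.7] [-0.1423 -0.9898 -0.0044] yaw -98.18
tcp rel home: along -187.6 lat 3.4
pan rect c [588.   17.7] size [140.6 113.2] sides [(113, 172.8, array([572.1, -49.9], dtype=float32)), (141, 82.32, array([642.4,   6.6], dtype=float32)), (113, 0.3, array([623.8,  81.4], dtype=float32)), (141, 82.01, array([532.2,  19. ], dtype=float32))]
```

View pics/t3z.png

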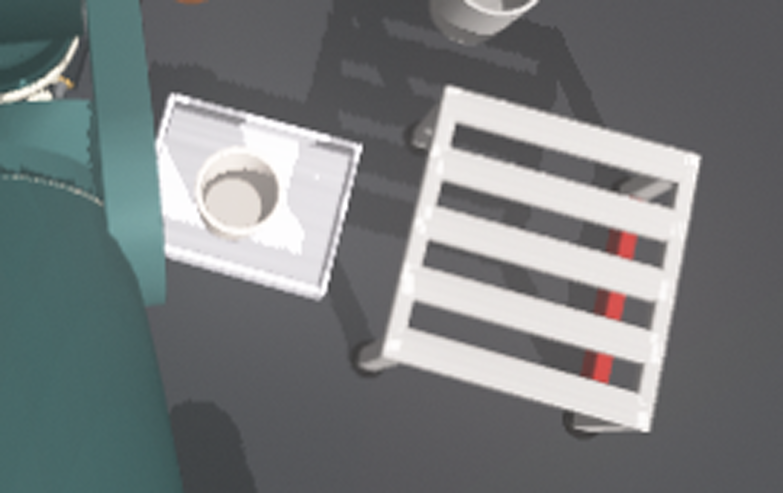

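Run:
```python
from m3 import *
d=grab('side','s3'); hsv,P=prep(d); z=P[...,2]; vv,uu=np.mgrid[0:420,0:560]
im=d['pixels'][200:400,200:400]; cv2.imwrite('pics/s3z.png',cv2.resize(im,None,fx=3,fy=3,interpolation=cv2.INTER_CUBIC)[:,:,::-1])
red=((hsv[...,0]<6)|(hsv[...,0]>174))&(hsv[...,1]>150)&(vv>350)&(uu>230)&(uu<380)
q=np.argwhere(red)[:,::-1]
print('red px',q.min(0),q.max(0))
u=np.array([-.1495,-.9888]);v=np.array([.9888,-.1495]);o=np.array([558.4,-167.1])
# red bar top edge ends; 3D points from depth
p=P[red]*1000; c=np.nanmedian(p,0); r=(p[:,:2]-o)
print('red lat pct',np.nanpercentile(r@v,[0,1,50,99,100]).round(1),'along',np.nanpercentile(r@u,[2,50,98]).round(1),'z',np.nanpercentile(p[:,2],[1,99]))
p3=P[...,:2]*1000
lat=(p3-o)@v; al=(p3-o)@u
for zc in (.035,.05,.065):
    for sgn in(-1,1):
        m=(abs(z-zc)<.008)&(abs(lat-sgn*83)<14)&(al>60)&(al<100)&(hsv[...,1]<80)
        print('leg far',zc,sgn,m.sum(),np.nanpercentile(lat[m],[2,98]).round(1) if m.sum() else '',np.nanmedian(al[m]) if m.sum() else '')
m=(z>.089)&(z<.101)&(uu>230)&(uu<380)&(vv>250)&(vv<340)
print('deck lat',np.nanpercentile(lat[m],[1,99]),'al',np.nanpercentile(al[m],[1,99]))
m=(z>.019)&(z<.030)&(uu>255)&(uu<335)&(vv>220)&(vv<290)
print('pan side lat',np.nanpercentile(lat[m],[1,99]),'al',np.nanpercentile(al[m],[1,99]))
d=load('t3');hsv,P=prep(d);z=P[...,2];p3=P[...,:2]*1000;lat=(p3-o)@v; al=(p3-o)@u
m=(z>.089)&(z<.101)&(al>-100)&(al<100)&(abs(lat)<110)
print('top deck lat',np.nanpercentile(lat[m],[1,99]),'al',np.nanpercentile(al[m],[1,99]))
m=(z>.019)&(z<.030)&(al<-100)&(al>-270)&(abs(lat)<70)
print('top pan lat',np.nanpercentile(lat[m],[1,99]),'al',np.nanpercentile(al[m],[1,99]))
```

```text
red px [247 360] [355 380]
red lat pct [-73.3 -71.6   1.6  75.9  80.1] along [74.2 84.1 86.4] z [ 0.34642603 25.53299804]
leg far 0.035 -1 91 [-87.1 -73.6] 87.92337416924761
leg far 0.035 1 84 [78.6 91.1] 87.13687061881382
leg far 0.05 -1 96 [-87.5 -73.5] 87.6628961008264
leg far 0.05 1 89 [78.5 91. ] 87.21068425527837
leg far 0.065 -1 96 [-86.9 -73.6] 87.49854318879693
leg far 0.065 1 96 [78.5 91.5] 87.3745660257392
deck lat [-87.03123606  91.56076926] al [-78.90941808  88.68910399]
pan side lat [-49.57767586  58.16248813] al [-298.01277408 -114.56010492]
top deck lat [-89.14059535  89.27240525] al [-82.89432086  83.626315  ]
top pan lat [-52.37972873  57.29213451] al [-256.51179059 -117.35282658]
```

View pics/s3z.png

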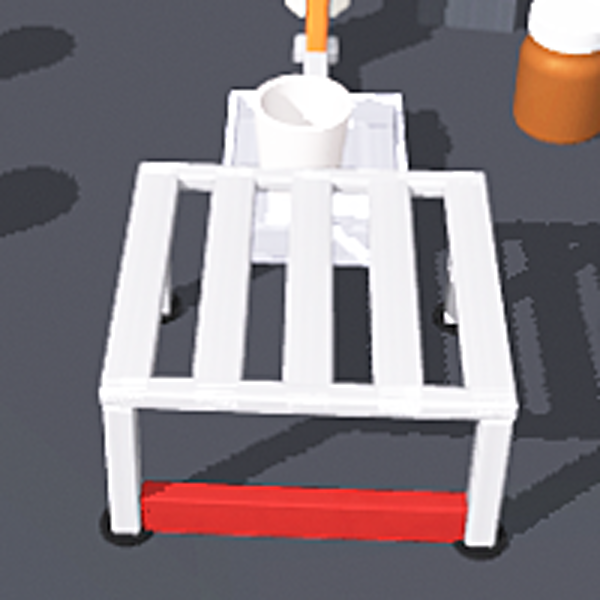

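Call:
servo_tool(plan=[[1, [0.4, 0, 0], [0, 0.004, 0]], [1, [0.7, 0, 0], [0, 0.004, 0]], [1, [0.9, 0, 0], [0, 0.003, 0]], [1, [0.9, 0, 0], [0, 0, 0]], [1, [0.9, 0, 0], [0, 0, 0]], [1, [0.7, 0, 0], [0, 0, 0]], [1, [0.4, 0, 0], [0, 0, 0]], [1, [0, 0, 0], [0, 0, 0]]])

```text
time_s: 9.2
position: [0.605, 0.1192, 0.063]
tcp_rot: [-1.127, 1.322, -1.32]
ft_force: [1.1, 1.7, 2.0]
finger_gap: 0.15
```

Run:
```python
from rel import *
go('t4',(280,388,165,285))
```

```text
[1.1 1.7 2. ] [-0.154  -0.9881 -0.0044] yaw -98.86
tcp rel home: along -135.1 lat 3.2
pan rect c [577.6 -53.8] size [120.2  93.4] sides [(93, 93.72, array([519.7, -67.3], dtype=float32)), (120, 4.61, array([609.2, -97. ], dtype=float32)), (93, 89.41, array([633.9, -28.4], dtype=float32)), (120, 7.75, array([563.8,  -9.3], dtype=float32))]
```

View pics/t4z.png

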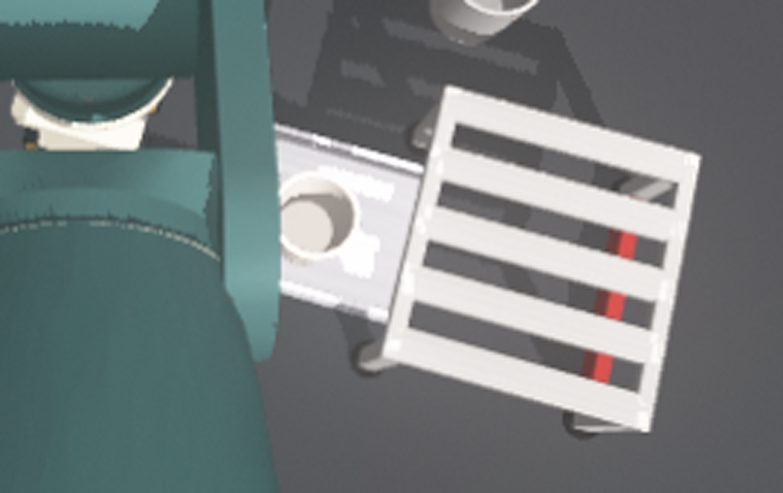

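```bash
cat > edges.py <<'E'
from m3 import *
u=np.array([-.1495,-.9888]);v=np.array([.9888,-.1495]);o=np.array([558.4,-167.1])
def edges(d,a0,a1):
    hsv,P=prep(d); z=P[...,2]; p=P[...,:2]*1000-o; lat=p@v; al=p@u
    r=[]
    for sg in(-1,1):
        m=(z>.018)&(z<.031)&(al>a0)&(al<a1)&(abs(lat-sg*54)<9)
        l=cv2.fitLine(np.c_[al[m],lat[m]].astype(np.float32),cv2.DIST_HUBER,0,.01,.01).ravel()
        ang=np.degrees(np.arctan2(l[1],l[0])); ang=(ang+90)%180-90
        r.append((m.sum(),ang,l[3]-(l[2]-(a0+a1)/2)*np.tan(np.radians(ang))))
    print('edges (n,yaw err deg,lat at mid):',np.round(r,2).tolist(),'centre lat',round((r[0][2]+r[1][2])/2,2))
E
python3 - <<'E'
from edges import *
edges(load('t3'),-245,-125); edges(load('t4'),-150,-88)
E
```

```text
edges (n,yaw err deg,lat at mid): [[133.0, 0.16, -50.84], [164.0, 0.23, 54.65]] centre lat 1.9
edges (n,yaw err deg,lat at mid): [[71.0, 0.63, -53.1], [86.0, -0.59, 52.5]] centre lat -0.3
```

Call:
servo_tool(plan=[[1, [0.4, 0, 0], [0, 0, 0]], [1, [0.8, 0, 0], [0, 0, 0]], [1, [1, 0, 0], [0, -0.001, 0]], [1, [1, 0, 0], [0, -0.001, 0]], [1, [1, 0, 0], [0, 0, 0]], [1, [1, 0, 0], [0, 0, 0]], [1, [1, 0, 0], [0, 0, 0]], [1, [1, 0, 0], [0, 0, 0]], [1, [1, 0, 0], [0, 0, 0]], [1, [0.8, 0, 0], [0, 0, 0]], [1, [0.4, 0, 0], [0, 0, 0]], [1, [0, 0, 0], [0, 0, 0]]])

```text
time_s: 10.75
position: [0.5898, 0.0203, 0.063]
tcp_rot: [-1.127, 1.32, -1.318]
ft_force: [0.1, 2.3, 3.6]
finger_gap: 0.149
```

Run:
```python
from rel import *
s=get_state(); T=tool(s);print(s['ft_force'].round(1),'yaw',np.degrees(np.arctan2(T[1,0],T[0,0])).round(2))
from edges import *
q=s['position'][:2]*1000-o;print('along',(q@u+155).round(1),'lat',(q@v).round(1))
d=grab('top','t5'); d2=grab('side','s5')
a=cv2.resize(d['pixels'][150:300,280:480],None,fx=3,fy=3); b=cv2.resize(d2['pixels'][225:395,220:390],None,fx=3,fy=3)
cv2.imwrite('pics/t5z.png',a[:,:,::-1]);cv2.imwrite('pics/s5z.png',b[:,:,::-1])
```

```text
[0.1 2.3 3.6] yaw -98.72
along -35.0 lat 3.1
```

View pics/t5z.png

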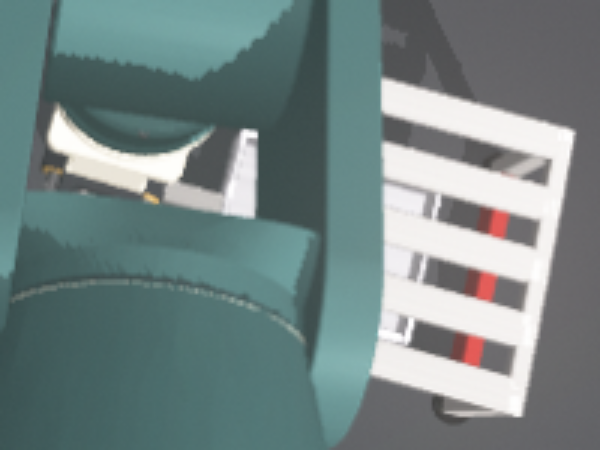

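View pics/s5z.png

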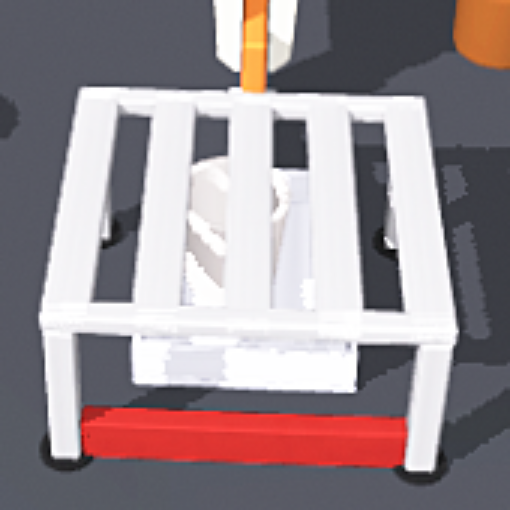

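The front gaps to the legs are equal in the side view (52 and 50 px). About 35 mm remains.

Call:
servo_tool(plan=[[1, [0.4, 0, 0], [0, 0, 0]], [1, [0.7, 0, 0], [0, 0, 0]], [1, [0.7, 0, 0], [0, 0, 0]], [1, [0.6, 0, 0], [0, 0, 0]], [1, [0.4, 0, 0], [0, 0, 0]], [1, [0, 0, 0], [0, 0, 0]]])

```text
time_s: 11.6
position: [0.5857, -0.0069, 0.063]
tcp_rot: [-1.127, 1.319, -1.316]
ft_force: [0.0, -0.9, 3.4]
finger_gap: 0.15
```

Call:
servo_tool(plan=[[1, [0.2, 0, 0], [0, 0, 0]], [1, [0.2, 0, 0], [0, 0, 0]], [1, [0, 0, 0], [0, 0, 0]]])

```text
time_s: 11.98
position: [0.5851, -0.0106, 0.063]
tcp_rot: [-1.127, 1.319, -1.315]
ft_force: [-0.9, 0.4, 3.6]
finger_gap: 0.149
```

Run:
```python
from edges import *
s=get_state()
q=s['position'][:2]*1000-o;print('along',(q@u+155).round(1),'lat',(q@v).round(1), 'f along',s['ft_force'][:2]@u)
d2=grab('side','s6')
b=cv2.resize(d2['pixels'][225:395,220:390],None,fx=3,fy=3);cv2.imwrite('pics/s6z.png',b[:,:,::-1])
```

```text
along -3.8 lat 3.0 f along -0.22306146726188222
```

View pics/s6z.png

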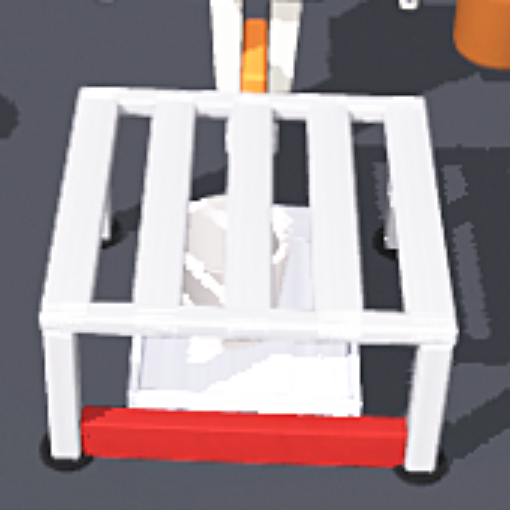

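Call:
servo_tool(plan=[[1, [0.2, 0, 0], [0, 0, 0]], [1, [0.1, 0, 0], [0, 0, 0]], [1, [0, 0, 0], [0, 0, 0]]])

```text
time_s: 12.4
position: [0.5847, -0.0132, 0.063]
tcp_rot: [-1.127, 1.319, -1.315]
ft_force: [0.2, 2.7, 5.1]
finger_gap: 0.15
```

Call:
servo_tool(plan=[[1, [0.15, 0, 0], [0, 0, 0]], [1, [0, 0, 0], [0, 0, 0]]])

```text
time_s: 12.65
position: [0.5845, -0.0147, 0.063]
tcp_rot: [-1.127, 1.319, -1.315]
ft_force: [0.2, 1.7, 4.5]
finger_gap: 0.146
```

Call:
servo_tool(plan=[[1, [0.15, 0, 0], [0, 0, 0]], [1, [0, 0, 0], [0, 0, 0]]])

```text
time_s: 12.9
position: [0.5843, -0.0151, 0.063]
tcp_rot: [-1.126, 1.32, -1.313]
ft_force: [0.1, 0.7, 4.5]
finger_gap: 0.149
```

Call:
servo_tool(plan=[[1, [0.15, 0, 0], [0, 0, 0]], [1, [0, 0, 0], [0, 0, 0]]])

```text
time_s: 13.15
position: [0.584, -0.0153, 0.063]
tcp_rot: [-1.124, 1.321, -1.31]
ft_force: [0.2, 0.2, 5.3]
finger_gap: 0.152
```

Call:
servo_tool(plan=[[1, [0.15, 0, 0], [0, 0, 0]], [1, [0, 0, 0], [0, 0, 0]]])

```text
time_s: 13.4
position: [0.5838, -0.0155, 0.063]
tcp_rot: [-1.122, 1.322, -1.308]
ft_force: [-1.3, 0.4, 4.9]
finger_gap: 0.147
```

Run:
```python
from edges import *
s=get_state()
q=s['position'][:2]*1000-o;print('along',(q@u+155).round(1),'lat',(q@v).round(1),tool(s).round(3))
d=grab('top','t7');d2=grab('side','s7')
a=cv2.resize(d['pixels'][150:300,280:480],None,fx=3,fy=3); b=cv2.resize(d2['pixels'][225:395,220:390],None,fx=3,fy=3)
cv2.imwrite('pics/t7z.png',a[:,:,::-1]);cv2.imwrite('pics/s7z.png',b[:,:,::-1])
```

```text
along 1.3 lat 2.4 [[-0.148  0.004  0.989]
 [-0.989  0.014 -0.148]
 [-0.015 -1.     0.002]]
```

View pics/t7z.png

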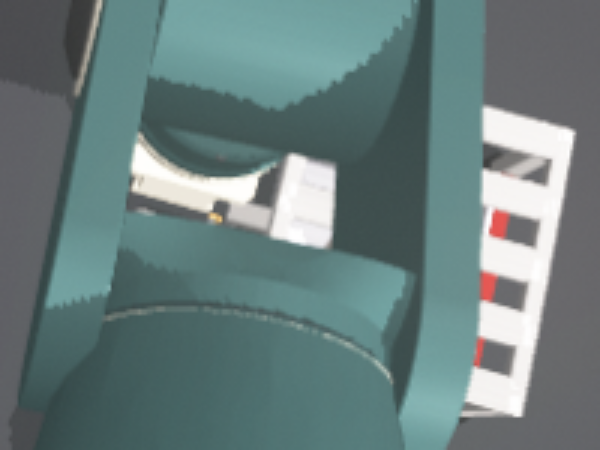

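View pics/s7z.png

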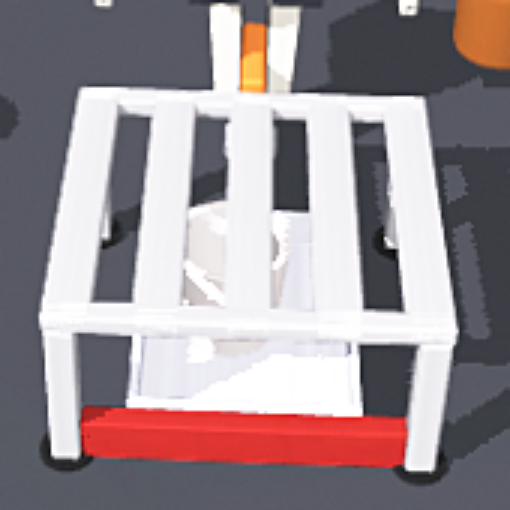

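Call:
servo_tool(plan=[[0.2, [0, 0, 0], [0, 0, 0]], [0.2, [0, 0, 0], [0, 0, 0]], [0.2, [0, 0, 0], [0, 0, 0]], [0.2, [0, 0, 0], [0, 0, 0]], [0.2, [0, 0, 0], [0, 0, 0]]])

```text
time_s: 14.12
position: [0.5832, -0.0167, 0.0618]
tcp_rot: [-1.124, 1.323, -1.309]
ft_force: [0.5, -0.4, -0.4]
finger_gap: 0.401
```

Call:
servo_tool(plan=[[0.2, [0, -0.5, 0], [0, 0, 0]], [0.2, [0, -1.5, 0], [0, 0, 0]], [0.2, [0, -2.5, 0], [0, 0, 0]], [0.2, [0, -3, 0], [0, 0, 0]], [0.2, [0, -3, 0], [0, 0, 0]], [0.2, [-2, -3, 0], [0, 0, 0]], [0.2, [-5, -2, 0], [0, 0, 0]], [0.2, [-6, -1, 0], [0, 0, 0]], [0.2, [-6, 0, 0], [0, 0, 0]], [0.2, [-6, 0, 0], [0, 0, 0]], [0.2, [-3, 0, 0], [0, 0, 0]], [0.2, [0, 0, 0], [0, 0, 0]]])

```text
time_s: 15.62
position: [0.6251, 0.2663, 0.2507]
tcp_rot: [-1.113, 1.317, -1.313]
ft_force: [-0.2, -0.2, -0.2]
finger_gap: 0.405
```

Run:
```python
from edges import *
d=grab('top','t8');d2=grab('side','s8')
a=cv2.resize(d['pixels'][150:300,240:480],None,fx=3.2,fy=3.2); b=cv2.resize(d2['pixels'][205:395,200:390],None,fx=3,fy=3)
cv2.imwrite('pics/t8z.png',a[:,:,::-1]);cv2.imwrite('pics/s8z.png',b[:,:,::-1])
```

```text
(no output)
```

View pics/t8z.png

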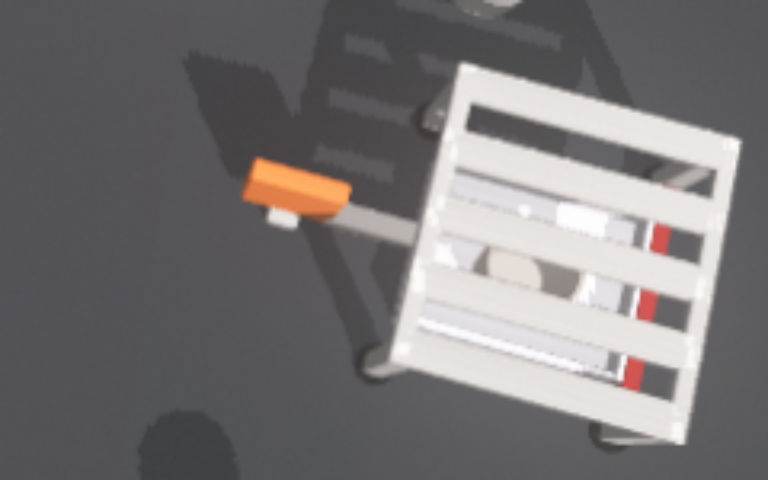

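View pics/s8z.png

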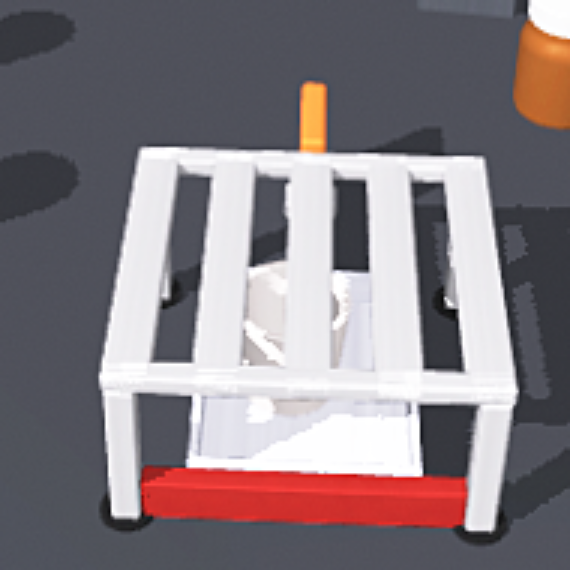

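Run:
```python
from edges import *
d=load('t8');hsv,P=prep(d);z=P[...,2];vv,uu=np.mgrid[0:420,0:560]
org=(hsv[...,0]<25)&(hsv[...,1]>130)&(hsv[...,2]>90)&(uu>310)&(uu<355)&(vv>190)&(vv<225)
r=quad(org&(z>.066),.072,d,'blade'); q=np.array(r[0])-o; print('blade along',q@u,'lat',q@v)
im=d['pixels'][200:285,415:465]; cv2.imwrite('pics/t8zz.png',cv2.resize(im,None,fx=8,fy=7,interpolation=0)[:,:,::-1])
p=onplane(d,np.c_[uu.ravel(),vv.ravel()],.025)[:,:2]*1000-o; al=(p@u).reshape(420,560);lat=(p@v).reshape(420,560)
for L in(-36,-20,0,20,36):
    m=(abs(lat-L)<4)&(al>50)&(al<95); i=np.argsort(al[m]); print(L)
    for a,c,zz in list(zip(al[m][i],d['pixels'][m][i],z[m][i]))[::3]: print('  ',a.round(1),c,round(float(zz)*1000,1),end=';')
    print()
```

```text
blade rect c [580.9 -15. ] size [59.3 14.6] sides [(15, 168.33, array([577.6, -43.2], dtype=float32)), (59, 81.2, array([587.2, -16.1], dtype=float32)), (15, 6.93, array([583.6,  13.2], dtype=float32)), (59, 81.32, array([574.8, -13.7], dtype=float32))]
blade along -153.8012226940918 lat -0.4507630259704355
-36
   50.4 [232 228 227] 95.8;   51.6 [222 219 222] 4.3;   53.1 [210 204 203] 93.4;   54.6 [231 228 227] 92.5;   55.8 [226 223 227] 1.0;   57.4 [219 213 215] 4.7;   58.9 [233 229 227] 92.9;   60.4 [232 228 226] 93.5;   61.6 [153 149 150] 10.3;   63.5 [167 163 163] 16.2;   65.0 [231 228 226] 95.4;   66.5 [231 228 226] 96.1;   67.7 [242 241 243] 24.2;   69.2 [217 212 209] 92.9;   70.8 [230 227 226] 93.4;   71.9 [188  88  85] 25.0;   73.5 [196 170 168] 89.8;   75.0 [231 228 225] 94.7;   76.9 [232 228 226] 95.7;   78.1 [208  88  85] 25.3;   79.6 [204 150 147] 23.2;   81.1 [234 230 228] 95.8;   82.7 [231 228 226] 93.9;   83.8 [131 129 129] -1.9;   85.4 [227 224 221] 93.3;   86.9 [231 227 225] 93.6;   88.0 [111 109 111] -2.9;   89.6 [194 190 186] 91.0;   91.5 [223 219 217] 93.9;   93.0
[... 2580 characters left out ...]
4] 4.4;   55.0 [231 228 231] 5.5;   56.5 [230 227 231] 4.2;   58.1 [223 220 224] 3.7;   59.3 [203 200 204] 3.8;   61.2 [138 134 137] 9.4;   62.8 [138 135 138] 14.3;   64.3 [138 135 137] 16.6;   65.5 [152 148 152] 19.0;   67.5 [222 219 222] 25.8;   69.0 [251 248 250] 26.4;   70.6 [235 210 214] 24.3;   71.8 [193  96  94] 23.4;   73.3 [210  85  82] 23.9;   75.3 [210  85  82] 20.8;   76.9 [211  85  82] 23.9;   78.0 [195  82  80] 21.3;   79.6 [202  87  84] 23.6;   81.6 [159  91  91] 22.4;   83.1 [102 100 102] -0.4;   84.3 [106 104 106] -0.1;   85.8 [100  98 100] -1.5;   87.4 [100  99 101] 1.3;   89.4 [ 99  97 100] 0.6;   90.5 [109 107 108] 1.7;   92.1 [100  99 101] 0.0;   93.7 [ 99  98 101] -2.9;
```

View pics/t8zz.png

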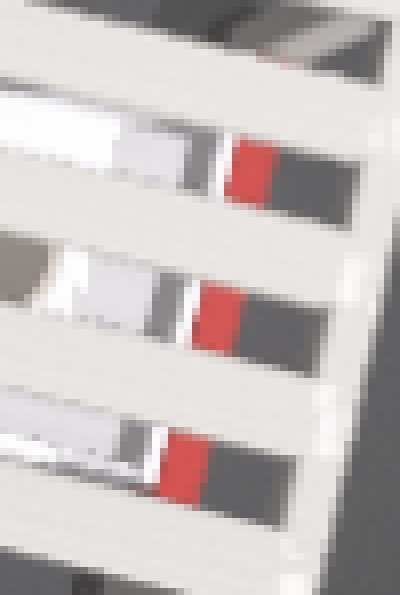

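The rim meets the red bar with no gap in all three slat gaps, at the same distance along (about 71 mm). The blade is on the centreline and parallel to the rack. I'll do a last check on the bystanders and the crucible, then hand in.

Run:
```python
from edges import *
a,b=load('s2'),load('s8')
for n,(u0,u1,v0,v1) in dict(jar=(368,410,195,250),beaker=(398,452,260,325),mould=(338,376,170,212)).items():
    print(n,np.abs(a['pixels'][v0:v1,u0:u1].astype(int)-b['pixels'][v0:v1,u0:u1]).mean().round(2))
hsv,P=prep(b);z=P[...,2];p=P[...,:2]*1000-o;la=p@v;al=p@u
m=(abs(la)<50)&(al>-75)&(al<60)&(z>.03)&(z<.08); print('crucible z max',np.nanpercentile(z[m],[50,95,99]))
print(get_state()['time_s']); print(ticket.hand_in())
```

```text
jar 5.58
beaker 6.92
mould 14.05
crucible z max [0.05199672 0.06259128 0.06330915]
15.725
the job is handed in; nothing more can be done
None
```

```bash
python3 -c "
from h import *
a=load('side0')['pixels'];b=load('s8')['pixels']
cv2.imwrite('pics/cmp.png',cv2.resize(np.vstack([a[160:330,320:460],b[160:330,320:460]]),None,fx=1.7,fy=1.7)[:,:,::-1])"
```

```text
(no output)
```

View pics/cmp.png

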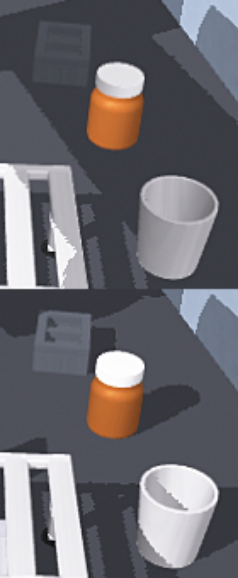

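I pinched the tray's handle blade and slid the tray along the bench, turning it about 15° to line up with the rack. I then pushed it in until it stopped against the red bar, let go and backed away. The job was handed in at about 15.7 s of the 43 s allowed.

**Last checks:**
- **At the stop:** the pan's rim meets the red bar with no gap in all three slat gaps where the contact shows, at the same distance in each.
- **Straight and centred:** the handle blade is within about 0.5 mm of the rack's centreline and about 0.2° of its direction.
- **Crucible:** it stands upright, with its rim at 62–63 mm, below the 85 mm deck.
- **Forces:** the tray stayed down on the bench, and the wrist force read about 5 N or less at the end of every move.

**Bystanders:** my automatic before/after comparison of the jar, mould and beaker was not clean, the mould differing most. Side by side, the pictures show all three where they stood, and only the light and shadows differ. I made that comparison after handing in.

**Disagreement:** the arm's own readings and the camera differed by about 3 mm sideways, and I went by the two cameras, which agreed with each other.

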